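# Get the soldering tongs out from under the tools in the bench rack

### The arm

A 6-joint arm with a two-finger parallel gripper is mounted at the origin on a cart in front of the work surface, level with it; the furniture and walls round the work are solid. World frame = base frame: x ahead of the robot, y to its left, z up, the work surface at z = 0. Lengths are in m, angles in degrees, forces in N, time in s.
With the tool pointing down it reaches from about 0.35 to 0.8 m from the base axis. Payload 7.3 kg.
Tool frame: the origin (TCP) lies at the very end of the fingers, on their centre line; the grasp point (between the pads) lies 19 mm behind it (env.hold_point_z is the distance from the TCP to the grasp point, in m); z points along the fingers, y is the line along which they close (so a half turn about z gives the same grasp; the last joint's range is limited). The gripper opens to 85 mm and grips with 20 to 120 N. Pads are 22 mm wide; open, the fingers measure 114 mm over their backs; the gripper's body (76 mm by 85 mm) begins 54 mm behind the grasp point. The pads swing forward as they close: fully open they stand 13 mm farther back than shut.
Start: joints at [-8.365, 19.595, 87.324, -0, 73.075, -8.365], TCP at [0.525, 0, 0.231] pointing down, gripper open.
Joint ranges: [-145.02, 145.02], [-44.19, 115.74], [2.07, 154.8], [-57.11, 237.11], [16.16, 152.29], [-177.93, 177.93]. Speed limits (degrees/s): [147.25, 147.25, 180, 180, 180, 180].

### API

Orientations are given as a 3x3 rotation matrix whose columns are the frame's x, y, z axes.
In Python, from workcell import observe, imaging, env, spot_in, regions_of gives the robot as it stands. The module is installed in compiled form; this text tells all that it offers.
- The arm moves only by the tool send_rows, never from a script. Its argument "motion" is a list of rows, each a list of 7 numbers: the shift along the tool's x, y, z in units of 60 mm (1.0 is 60 mm), then the turn, a rotation vector about the tool's x, y, z in units of 10 degrees (1.0 is 10 degrees), then the opening, from 0 (shut) to 1 (fully open). In form: [[dx, dy, dz, rx, ry, rz, claw], ...]. A call has 1 to 5 rows; each row shifts and turns the commanded pose from where the row before left it, along the tool's axes as they then stand; what a row does not reach is not made up. A row lasts 1/8 s, in which the tool goes at most 62.5 mm and 10.7 degrees, less where a joint would pass 70% of its speed; a pose out of reach is approached as far as the arm can. A call is refused whole if a number of a shift passes 1 or a number of a turn 1, either way. A call with a gripper value outside its range is refused whole. The fingers move at their own pace and stop on an object; the grip force is fixed at half the most. Time passes only in rows, so rows that do not move let the fingers close. It gives the time, the measured TCP pose, the force, the opening and the grip force at its end, in the units of the state.
- observe(): the state, without advancing time (a new reading comes with each control period).
- imaging.camera(name): name is "scene" or "side" or "wrist"; returns a dict with "color" (480x640x3 uint8, red, green, blue), "vfov" (degrees; the focal length in pixels is half the picture's height over the tangent of half this angle, whatever the lens; pixels are square), "cx", "cy" (the principal point, pixels), "T" (4x4, takes a point from camera to world coordinates); the wrist camera has in their place "tool_from_camera" (4x4, takes a point from camera to tool coordinates, whose origin is the TCP and whose axes are the flange's). Camera axes: x right, y down, z forward; pixel columns grow to the right and rows downward; lengths in m; the calibration is good to about 2 mm. The wrist camera is an equidistant fisheye: a pixel r from the principal point sees the ray r / f radians off the axis. A picture is of the moment at which its call begins: read the wrist's pose just before it. There is no depth.
- env.finish_job(): hands the job in; it is judged then, once.
Trained networks look in a picture, given as the dict that the camera call returned (one of the last four; its "shot" number tells which), for a name from the list of things; names that differ only in an ending like _2 or _b are one class to them, and where a whole thing is asked for, a point or a joint stands for the part that bears it (a point fixed in the world has none). Each returns a list of dicts, best first, with "p" (0 to 1); they miss things now and then, are a little off and sometimes report something else, mostly with a low value. They report only what shows in the picture. A call takes as long as a camera call.
- spot_in(picture, thing): "extent" ([left, top, right, bottom] in pixels, round what is visible of it).
- regions_of(picture, thing): "pixels" (480x640 bool, what is visible of it) and "extent" ([left, top, right, bottom] in pixels, round what is visible of it).
The state is a dict: "clock": time; "joints": joint angles; "joint_velocities": joint speeds; "effort": joint torques, N m; "ee_pos": TCP position; "eef_rot": TCP orientation; "wrist_force": force on the tool from outside, world axes, zero at the start; "moment": the same for the moment, N m; "opening": finger opening in m; "grasp_force": force on a finger pad.
Only numpy, scipy, OpenCV 4.12 (cv2) and the standard library are available. Lean on these libraries where they do the work, as an engineer would, in place of code of your own. Each camera call takes 0.05 s, during which the arm holds its last target. There are 200 camera calls.

### The job

I want to solder next: the spring tongs lie at the bottom of the wooden tool rack, under the file, the pliers and the tweezers. Lay those three tools aside flat on the black rubber mat, then take out the tongs and lay them across the white ceramic tong rest in the soldering tray, straight and centred in its two notches. After that put the file, the pliers and the tweezers back across the rack, each just where it lay before, and leave the other things on the bench alone.

Things in the scene. Friction and masses are not known exactly. Their poses are not given: they have to be found in the camera images.
- tool_rack: Light wood rack, fixed, 150 (x) x 118 (y) x 52 mm; origin: centre of its underside. Rails along x at y = +-52 mm (10 mm thick, tops at z 40 mm); fins to z 52 divide them into three slots 42 mm wide at x = -48, 0, +48 mm; in each a tool lies along y across both rails, which one varies. Below, the tongs lie along x on ledges (tops z 14, at x = +-42 mm) over the floor (z 8) between end boards (z 26).
- rubber_mat: Flat black ribbed rubber mat, fixed, 130 (x) x 170 (y) x 8 mm; origin: centre of its underside. The three tools are laid aside on it; they fit side by side along its y, 42 mm apart in x. Rack and mat are sometimes found in each other's place.
- tong_rest: White ceramic rest, fixed in the soldering tray, 58 (x) x 86 (y) x 34 mm; origin: centre of its underside. Two cross walls at y = +-36 mm (10 mm thick), each with a notch 40 mm wide along x, floor at z 22 mm. The tongs go on both floors along y. The tray wall (29 mm high) is 45 mm behind it; an 84 mm high dish on a stand is in front; a 250 mm high torch stand is at the tray's left.
- tongs: Dark spring tongs of bent strip, lying flat, 33 (x) x 129 (y, lengthwise) x 14 mm, 0.06 kg; origin: mid length, at the underside. Grasp across x at the waist in the middle, where they are 12 mm wide. At first at the bottom of the rack, under the three tools, which pass 12 mm above.
- file: Needle file with a turned light wood handle, lying flat, 162 mm long along its y; handle 12 mm thick and wide from y = +29 to +81 mm, steel blade 6 mm wide and 8 mm high from there to y = -81 mm; origin at mid length at the underside. Centre of mass at y = +34 mm, 0.04 kg: grasp at the front of the handle, y about +30 mm.
- pliers: Flat-nose pliers with two blue grips, lying flat, rigid, 39 (x) x 138 (y) x 11 mm, 0.11 kg; origin at mid length at the underside. The grips point to +y and spread to 39 mm at the end; the jaws end at y = -69 mm, the joint is at y = -27 mm (17 mm wide). Centre of mass at y = +6 mm. Grasp across x from y = -27 (17 mm wide) to -10 mm.
- tweezers: Straight stainless tweezers, lying flat, rigid, 12 (x) x 150 (y) x 8 mm, 0.025 kg; origin and centre of mass at mid length, origin at the underside. Grasp across x at the middle.
- dropper_bottle: Bystander: amber bottle with a black dropper, upright, 33 mm across and 102 mm high, origin at the underside. Leave it standing.
- steel_block: Bystander: square steel bench block 64 x 64 x 16 mm, origin at the underside. Leave it.
- small_dish: Bystander: small aluminium dish in the soldering tray, 68 mm across, 21 mm high, origin at the underside. Leave it.

How it is judged (in metres and radians):
On the way, in this order (a step that is already met when the one before it is completed fails the run):
1. the file, the pliers and the tweezers all lie released on the rubber mat, with the tongs still in the rack (x of file in the frame of rubber_mat between -0.065 and 0.065 m and y of file in the frame of rubber_mat between -0.085 and 0.085 m and z of each of file, pliers, tweezers in the frame of rubber_mat below 0.015 m and angle between each of file, pliers, tweezers's own z axis and vertical below 0.2 rad and contact force between the fingers and file below 0.2 N and linear speed of each of file, pliers, tweezers below 0.03 m/s and x of pliers in the frame of rubber_mat between -0.065 and 0.065 m and y of pliers in the frame of rubber_mat between -0.085 and 0.085 m and contact force between the fingers and pliers below 0.2 N and x of tweezers in the frame of rubber_mat between -0.065 and 0.065 m and y of tweezers in the frame of rubber_mat between -0.085 and 0.085 m and contact force between the fingers and tweezers below 0.2 N and distance of tongs from where it was at the start of the episode below 0.03 m), for 0.2 s.
2. the tongs lie released in the notches of the tong rest, before any tool goes back across the rack (horizontal distance between tongs and tong_rest below 0.015 m and z of tongs in the frame of tong_rest between 0.019 and 0.026 m and angle between the y axis of tongs and the y axis of tong_rest, either way round below 0.2 rad and angle between tongs's own z axis and vertical below 0.15 rad and contact force between the fingers and tongs below 0.2 N and linear speed of tongs below 0.03 m/s and z of each of file, pliers, tweezers in the frame of tool_rack below 0.036 m), for 0.2 s.
At the end, for the whole second after the job is handed in: Tongs at rest in both notches of the tong rest, middle within 15 mm of the rest's middle and within 0.2 rad of its length; file, pliers and tweezers at rest across both rails of the rack, each within 15 mm of where it lay at the start and within 0.2 rad of the slots' direction; nothing held (horizontal distance between tongs and tong_rest below 0.015 m and z of tongs in the frame of tong_rest between 0.019 and 0.026 m and angle between the y axis of tongs and the y axis of tong_rest, either way round below 0.2 rad and angle between each of tongs, file, pliers, tweezers's own z axis and vertical below 0.15 rad and contact force between the fingers and tongs below 0.2 N and linear speed of each of tongs, file, pliers, tweezers below 0.03 m/s and distance of each of file, pliers, tweezers from where it was at the start of the episode below 0.015 m and angle between the y axis of each of file, pliers, tweezers and the y axis of tool_rack, either way round below 0.2 rad and z of each of file, pliers, tweezers in the frame of tool_rack above 0.036 m); the robot touches nothing.
It fails at once if the dropper bottle was moved more than 20 mm (distance of dropper_bottle from where it was at the start of the episode above 0.02 m).
It fails at once if the steel bench block was moved more than 20 mm (distance of steel_block from where it was at the start of the episode above 0.02 m).
It fails at once if the small dish was moved more than 20 mm (distance of small_dish from where it was at the start of the episode above 0.02 m).
It fails at once if the dropper bottle was tipped (angle between dropper_bottle's own z axis and vertical above 0.3 rad).
It also fails if it takes over 136 s, if anything falls off the work surface, if the arm or the gripper's body presses on something with over 40 N, if the wrist force passes 120 N, or if a joint passes its speed limit or range.

## Working session

There is one attempt and no reset: what is moved stays moved. The work goes in short steps, Python scripts to look and compute and a tool call to move; the robot and the scene stay as the last step left them, time stands still between calls to the robot, and variables do not carry over. Pictures are saved under pics/ and viewed, at most 14 in all, crops included, and the job is handed in when it is done.

Besides the shell and the picture viewer there is one more tool, called after "Call:" as name([rows], argument=value, ...), one row to a line, values as JSON. send_rows: Moves the arm, as the interface text tells. Its arguments: {"type":"object","properties":{"motion":{"type":"array","items":{"type":"array","items":{"type":"number"}}}},"required":["motion"]}

```bash
mkdir -p pics; ls; python3 - <<'E'
from workcell import observe, imaging, env, spot_in, regions_of
import cv2,numpy as np
s=observe(); print(s['clock'],s['ee_pos'],s['eef_rot'],s['opening'],env.hold_point_z)
for n in ['scene','side','wrist']:
    c=imaging.camera(n); cv2.imwrite(f'pics/{n}0.png',c['color'][:,:,::-1])
    print(n,c['vfov'],c['cx'],c['cy'],np.round(c.get('T',c.get('tool_from_camera')),4).tolist())
    for t in ['tool_rack','rubber_mat','tong_rest','tongs','file','pliers','tweezers','dropper_bottle','steel_block','small_dish']:
        r=spot_in(c,t); print(t,[(round(q['p'],2),np.round(q['extent']).tolist()) for q in r[:2]])
E
```

```text
pics
0.0 [5.24603170e-01 9.20710676e-05 2.30613131e-01] [[-7.31874103e-06  9.99998785e-01 -1.55854740e-03]
 [ 9.99999969e-01  7.70675763e-06  2.48954549e-04]
 [ 2.48966258e-04 -1.55854553e-03 -9.99998754e-01]] 0.08537725192060754 0.0187
scene 56.48900189322424 318.92706401699513 233.34922158473978 [[0.9012, -0.2214, 0.3725, 0.217], [-0.4328, -0.5046, 0.7471, -0.8193], [0.0226, -0.8345, -0.5506, 0.5331], [0.0, 0.0, 0.0, 1.0]]
tool_rack [(0.74, [329.0, 277.0, 438.0, 382.0])]
rubber_mat [(0.81, [280.0, 241.0, 386.0, 298.0])]
tong_rest [(0.87, [291.0, 175.0, 325.0, 204.0])]
tongs [(0.66, [359.0, 305.0, 397.0, 357.0])]
file [(0.68, [349.0, 332.0, 434.0, 353.0])]
pliers [(0.78, [328.0, 289.0, 410.0, 311.0])]
tweezers []
dropper_bottle [(0.85, [397.0, 237.0, 423.0, 287.0]), (0.61, [272.0, 214.0, 300.0, 239.0])]
steel_block [(0.76, [227.0, 271.0, 277.0, 312.0])]
small_dish [(0.89, [271.0, 216.0, 302.0, 240.0])]
side 53.81091046639296 316.70777908487077 243.254288717714 [[-0.9396, -0.2119, 0.2687, 0.2912], [-0.3416, 0.6282, -0.699, 0.4361], [-0.0207, -0.7486, -0.6627, 0.6429], [0.0, 0.0, 0.0,
[... 361 characters left out ...]
0])]
tweezers [(0.61, [324.0, 175.0, 377.0, 192.0])]
dropper_bottle [(0.53, [269.0, 194.0, 287.0, 217.0])]
steel_block [(0.74, [376.0, 249.0, 414.0, 281.0])]
small_dish [(0.88, [281.0, 290.0, 321.0, 320.0])]
wrist 65.70646984690485 316.00624627323026 239.26687577018703 [[0.0015, -0.9587, -0.2843, 0.0719], [1.0, 0.0013, 0.001, -0.0004], [-0.0006, -0.2843, 0.9587, -0.1425], [0.0, 0.0, 0.0, 1.0]]
tool_rack [(0.36, [265.0, 331.0, 409.0, 411.0])]
rubber_mat [(0.94, [264.0, 331.0, 410.0, 408.0])]
tong_rest [(0.92, [398.0, 81.0, 470.0, 171.0])]
tongs []
file []
pliers []
tweezers []
dropper_bottle []
steel_block [(0.87, [199.0, 353.0, 242.0, 404.0])]
small_dish [(0.7, [274.0, 236.0, 341.0, 300.0])]
```

View pics/scene0.png

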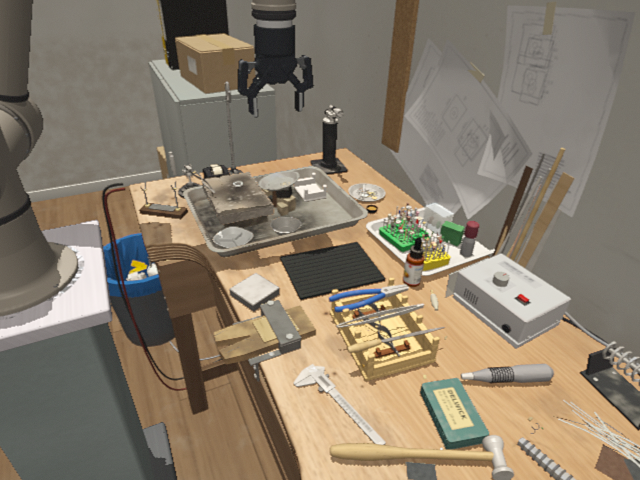

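View pics/wrist0.png

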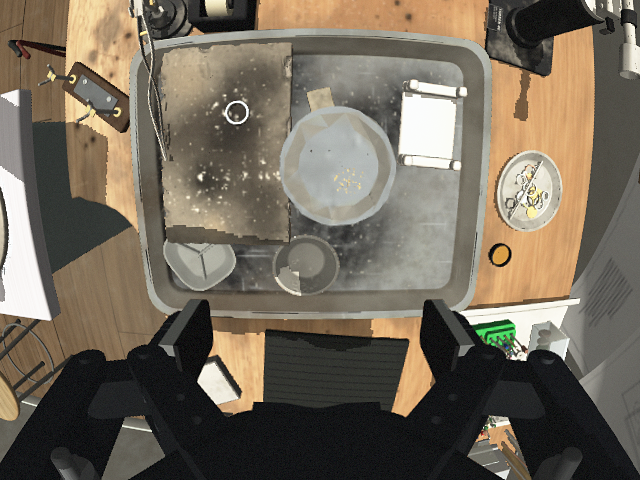

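View pics/side0.png

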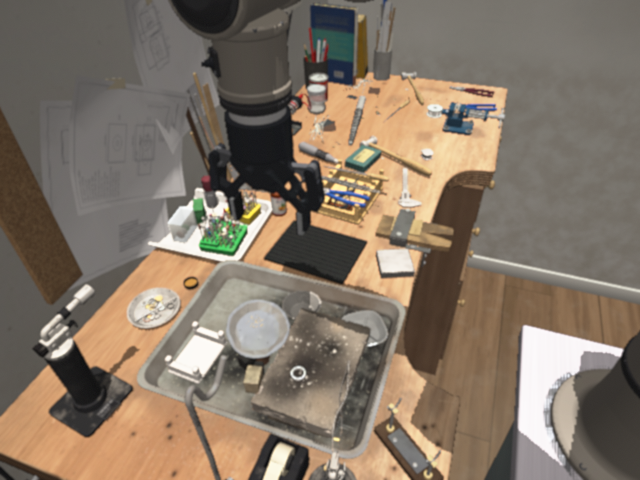

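The scene shows the rack at about (383,330) with the mat at (333,270) and the rest in the tray at (310,190). Next I'll work out rough positions.

```bash
cat > h.py <<'E'
from workcell import observe, imaging, env, spot_in, regions_of
import cv2, numpy as np
def shot(n):
    s=observe(); c=imaging.camera(n); f=240/np.tan(np.radians(c['vfov']/2)); c['f']=f
    if n=='wrist':
        P=np.eye(4); P[:3,:3]=s['eef_rot']; P[:3,3]=s['ee_pos']; c['W']=P@c['tool_from_camera']
    else: c['W']=c['T']
    c['n']=n; return c
def w(c,u,v,z):
    a=np.array([u-c['cx'],v-c['cy']])/c['f']
    if c['n']=='wrist':
        r=np.hypot(*a); d=np.array([*(a/max(r,1e-9)*np.sin(r)),np.cos(r)])
    else: d=np.array([*a,1.])
    d=c['W'][:3,:3]@d; o=c['W'][:3,3]; return o+d*(z-o[2])/d[2]
def px(c,p):
    q=np.linalg.inv(c['W'])@np.array([*p,1.]); q=q[:3]
    if c['n']=='wrist':
        t=np.arctan2(np.hypot(q[0],q[1]),q[2]); k=t/np.hypot(q[0],q[1])
        return c['cx']+c['f']*k*q[0],c['cy']+c['f']*k*q[1]
    return c['cx']+c['f']*q[0]/q[2],c['cy']+c['f']*q[1]/q[2]
def top(c,box,scale=2000,z=0.04):
    "orthographic rectification at height z; box x0,x1,y0,y1 ; image right = +x, up=+y"
    x0,x1,y0,y1=box; W=int((x1-x0)*scale);H=int((y1-y0)*scale)
    xs=x0+(np.arange(W)+.5)/scale; ys=y1-(np.arange(H)+.5)/scale
    X,Y=np.meshgrid(xs,ys); Wi=np.linalg.inv(c['W'])
    q=np.stack([X,Y,np.full_like(X,z)],-1)@Wi[:3,:3].T+Wi[:3,3]
    if c['n']=='wrist':
        h=np.hypot(q[...,0],q[...,1]); k=np.arctan2(h,q[...,2])/h
    else: k=1/q[...,2]
    return cv2.remap(c['color'][:,:,::-1],(c['cx']+c['f']*k*q[...,0]).astype(np.float32),(c['cy']+c['f']*k*q[...,1]).astype(np.float32),cv2.INTER_LINEAR)
E
python3 - <<'E'
from h import *
c=shot('scene')
print('rack',w(c,383,330,.03),'mat corners',[w(c,*p,.008).round(3).tolist() for p in [(280,258),(361,244),(385,279),(297,297)]])
print('block',w(c,255,290,.016),'bottle',w(c,413,283,0))
c=shot('wrist')
print('rest top corners',[w(c,*p,.04).round(3).tolist() for p in [(401,82),(467,90),(460,168),(398,161)]], 'mat',[w(c,*p,.008).round(3).tolist() for p in [(266,331),(408,338)]])
print('bigdish',w(c,338,165,.08),'small',w(c,306,265,.02))
E
```

```text
rack [ 0.53070458 -0.42134235  0.03      ] mat corners [[0.464, -0.155, 0.008], [0.635, -0.178, 0.008], [0.618, -0.295, 0.008], [0.449, -0.274, 0.008]]
block [ 0.38592398 -0.23532476  0.016     ] bottle [ 0.66587398 -0.31857025  0.        ]
rest top corners [[0.601, 0.12, 0.04], [0.665, 0.118, 0.04], [0.661, 0.043, 0.04], [0.599, 0.047, 0.04]] mat [[0.468, -0.146, 0.008], [0.633, -0.157, 0.008]]
bigdish [0.54220121 0.04596564 0.08      ] small [ 0.51488663 -0.06025725  0.02      ]
```

Call:
send_rows([
  [-0.8,0,-0.1,0,0,0,1],
  [-0.8,0,-0.1,0,0,0,1],
  [-0.8,0,-0.1,0,0,0,1],
  [-0.8,0,-0.1,0,0,0,1],
  [-0.8,0,-0.1,0,0,0,1],
])

```text
clock: 2.38
ee_pos: [0.5249, -0.2416, 0.2616]
eef_rot: [[0.0, 1.0, 0.0], [1.0, -0.0, -0.0], [-0.0, 0.0, -1.0]]
wrist_force: [0.8, -0.4, -0.3]
opening: 0.0851
grasp_force: 0.0
```

Call:
send_rows([
  [-0.8,0,0,0,0,0,1],
  [-0.8,0,0,0,0,0,1],
  [-0.8,0,0,0,0,0,1],
  [-0.7,0,0,0,0,0,1],
  [0,0,0,0,0,0,1],
])

```text
clock: 3.0
ee_pos: [0.524, -0.4289, 0.2599]
eef_rot: [[0.004, 1.0, -0.001], [1.0, -0.004, 0.0], [0.0, -0.001, -1.0]]
wrist_force: [0.8, 0.9, -0.5]
opening: 0.0851
grasp_force: 0.0
```

```bash
python3 - <<'E'
from h import *
s=observe(); print(s['clock'],s['ee_pos'],s['joints'])
c=shot('wrist'); cv2.imwrite('pics/w1.png',c['color'][:,:,::-1])
for t in ['tool_rack','rubber_mat','tongs','file','pliers','tweezers']:
    r=regions_of(c,t)
    for q in r[:1]:
        v,u=np.nonzero(q['pixels']); (cx,cy),wh,a=cv2.minAreaRect(np.c_[u,v].astype(np.float32))
        print(t,round(q['p'],2),q['extent'],(cx,cy),wh,a)
im=top(c,(.4,.66,-.53,-.32),3000,.052); cv2.imwrite('pics/t1.png',im)
E
```

```text
3.0 [ 0.52395498 -0.42885803  0.25988602] [-4.57661373e+01  3.57125841e+01  5.64097577e+01 -2.80880416e-02
  8.79352678e+01 -4.55570503e+01]
tool_rack 0.74 [266.8, 97.9, 397.9, 262.3] (330.86767578125, 180.46646118164062) (120.02621459960938, 153.833984375) 6.095861434936523
rubber_mat 0.6 [249.7, 0.6, 414.0, 73.7] (332.66552734375, 30.513795852661133) (161.1912841796875, 74.15961456298828) 4.763641834259033
tongs 0.71 [322.8, 132.8, 347.1, 225.9] (331.2322998046875, 178.24111938476562) (11.277304649353027, 94.54270935058594) 15.333284378051758
file 0.88 [247.1, 217.8, 401.9, 238.3] (323.4208068847656, 229.7920684814453) (153.6337432861328, 13.034987449645996) 5.710592269897461
pliers 0.8 [269.6, 108.4, 414.8, 149.6] (338.0, 128.5) (41.0, 144.0) 90.0
tweezers 0.73 [259.0, 170.1, 404.0, 190.1] (331.51434326171875, 180.32113647460938) (146.05337524414062, 13.078218460083008) 4.573921203613281
```

View pics/t1.png

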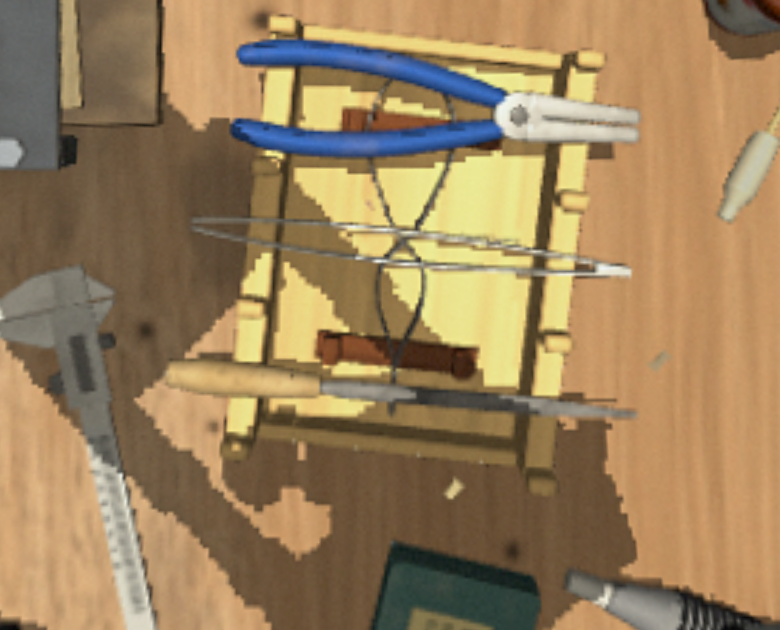

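The rectified view shows the pliers on top (joint near (519,115)), the tweezers in the middle slot (middle near (411,247)) and the file below (handle front near (318,388)). All three lie about 6° off world x. I'll turn the gripper 96° and check the mat corners.

Call:
send_rows([
  [0,0,0,0,0,0.96,0.5],
  [0,0,0,0,0,0.96,0.5],
  [0,0,0,0,0,0.96,0.5],
  [0,0,0,0,0,0.96,0.5],
  [0,0,0,0,0,0.96,0.5],
])

```text
clock: 3.98
ee_pos: [0.5253, -0.4252, 0.2617]
eef_rot: [[0.746, 0.666, 0.0], [0.666, -0.746, -0.0], [0.0, 0.0, -1.0]]
wrist_force: [0.8, 0.2, 0.4]
opening: 0.0429
grasp_force: 0.0
```

Call:
send_rows([
  [0,0,0,0,0,0.96,0.5],
  [0,0,0,0,0,0.96,0.5],
  [0,0,0,0,0,0.96,0.5],
  [0,0,0,0,0,0.96,0.5],
  [0,0,0,0,0,0.96,0.5],
])

```text
clock: 4.6
ee_pos: [0.5253, -0.4252, 0.2618]
eef_rot: [[0.994, -0.109, 0.0], [-0.109, -0.994, -0.0], [0.0, 0.0, -1.0]]
wrist_force: [0.2, 0.6, 0.0]
opening: 0.043
grasp_force: 0.0
```

```bash
cat >> h.py <<'E'
def go(x,y,z):
    s=observe(); R=np.array(s['eef_rot']); d=(R.T@(np.array([x,y,z])-s['ee_pos']))/.06
    print('t',round(s['clock'],2),'pos',np.round(s['ee_pos'],4),'ang',np.degrees(np.arctan2(R[1,0],R[0,0])).round(1),'open',round(s['opening'],4),'gf',round(s['grasp_force'],1),'delta',d.round(3))
E
python3 - <<'E'
from h import *
print(observe()['joints'],observe()['eef_rot'])
go(.5666,-.3577,.10)
c=shot('wrist'); 
cv2.imwrite('pics/t2.png',cv2.vconcat([top(c,(.4,.66,-.53,-.32),2000,.05),top(c,(.42,.68,-.31,-.13),2000,.008)]))
E
```

```text
[-4.54797552e+01  3.54561747e+01  5.65803300e+01  5.52506442e-03
  8.79339350e+01  5.07764591e+01] [[ 9.94044049e-01 -1.08978175e-01  4.30456493e-04]
 [-1.08978052e-01 -9.94044111e-01 -3.00285829e-04]
 [ 4.60617343e-04  2.51587031e-04 -9.99999862e-01]]
t 4.6 pos [ 0.5253 -0.4252  0.2618] ang -6.3 open 0.043 gf 0.0 delta [ 0.56  -1.194  2.696]
```

View pics/t2.png

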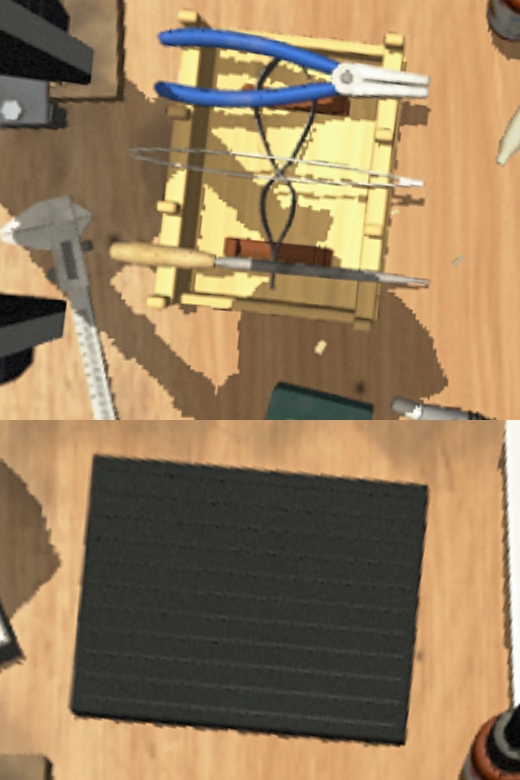

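The second view agrees with the first to within about 1 mm, and puts the mat's centre at (0.545, -0.220). I'll go for the pliers.

Call:
send_rows([
  [0.18,-0.4,0.6,0,0,0,0.5],
  [0.18,-0.4,0.7,0,0,0,0.5],
  [0.18,-0.4,0.7,0,0,0,0.5],
  [0,0,0.7,0,0,0,0.5],
  [0,0,0,0,0,0,0.5],
])

```text
clock: 5.28
ee_pos: [0.5633, -0.3556, 0.0962]
eef_rot: [[0.995, -0.101, -0.006], [-0.101, -0.995, 0.005], [-0.006, -0.004, -1.0]]
wrist_force: [0.4, 0.6, 0.1]
opening: 0.0423
grasp_force: 0.0
```

```bash
python3 -c "
from h import *
go(.566,-.358,.0385)
c=shot('wrist'); cv2.imwrite('pics/t3.png',top(c,(.45,.65,-.43,-.3),3000,.051))"
```

```text
t 5.28 pos [ 0.5633 -0.3556  0.0962] ang -5.8 open 0.0423 gf 0.0 delta [0.054 0.04  0.96 ]
```

View pics/t3.png

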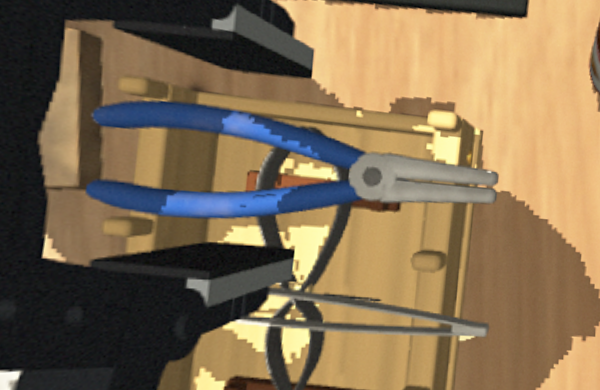

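The pliers' joint is at (373,177), which is (0.574, -0.359) as expected. I'll descend and grip.

Call:
send_rows([
  [0.03,0.03,0.5,0,0,0,0.5],
  [0,0,0.46,0,0,0,0.5],
  [0,0,0,0,0,0,0.5],
  [0,0,0,0,0,0,0],
  [0,0,0,0,0,0,0],
])

```text
clock: 5.95
ee_pos: [0.5676, -0.3609, 0.0447]
eef_rot: [[0.995, -0.104, 0.004], [-0.104, -0.995, -0.003], [0.004, 0.003, -1.0]]
wrist_force: [-0.9, 0.7, 5.5]
opening: 0.015
grasp_force: 54.7
```

Call:
send_rows([
  [0,0,0,0,0,0,0],
  [0,0,0,0,0,0,0],
  [0,0,0,0,0,0,0],
])

```text
clock: 6.32
ee_pos: [0.5676, -0.3609, 0.0446]
eef_rot: [[0.995, -0.105, 0.004], [-0.105, -0.995, -0.003], [0.004, 0.003, -1.0]]
wrist_force: [-1.7, 0.6, 7.4]
opening: 0.0152
grasp_force: 54.8
```

```bash
python3 -c "
from h import *
go(.566,-.178,.10)"
```

```text
t 6.33 pos [ 0.5676 -0.3609  0.0446] ang -6.0 open 0.0152 gf 54.8 delta [-0.341 -3.026 -0.933]
```

Call:
send_rows([
  [0,0,-0.5,0,0,0,0],
  [0,0,-0.6,0,0,0,0],
  [-0.1,-0.6,-0.1,0,0,0,0],
  [-0.1,-0.7,0,0,0,0,0],
  [-0.1,-0.7,0,0,0,0,0],
])

```text
clock: 6.95
ee_pos: [0.5611, -0.2375, 0.1148]
eef_rot: [[0.994, -0.105, 0.002], [-0.105, -0.994, -0.001], [0.002, 0.001, -1.0]]
wrist_force: [0.5, 0.3, -1.0]
opening: 0.0147
grasp_force: 53.9
```

Call:
send_rows([
  [-0.05,-0.7,0,0,0,0,0],
  [0,-0.4,0,0,0,0,0],
  [0,0,0.5,0,0,0,0],
  [0,0,0.5,0,0,0,0],
  [0,0,0,0,0,0,0],
])

```text
clock: 7.58
ee_pos: [0.5637, -0.1719, 0.0524]
eef_rot: [[0.995, -0.104, -0.003], [-0.104, -0.995, 0.002], [-0.004, -0.001, -1.0]]
wrist_force: [-0.5, -0.4, -0.7]
opening: 0.015
grasp_force: 54.1
```

```bash
python3 -c "
from h import *
go(.566,-.178,.0132)"
```

```text
t 7.58 pos [ 0.5637 -0.1719  0.0524] ang -6.0 open 0.015 gf 54.1 delta [0.051 0.098 0.654]
```

Call:
send_rows([
  [0,0.08,0.35,0,0,0,0],
  [0,0,0.25,0,0,0,0],
  [0,0,0,0,0,0,0],
  [0,0,0,0,0,0,0],
])

```text
clock: 8.07
ee_pos: [0.565, -0.1775, 0.0186]
eef_rot: [[0.995, -0.104, 0.001], [-0.104, -0.995, -0.001], [0.001, 0.0, -1.0]]
wrist_force: [0.4, 0.2, -1.4]
opening: 0.0151
grasp_force: 54.1
```

```bash
python3 -c "
from h import *
print(observe()['wrist_force'])
go(.566,-.178,.0126)"
```

```text
[ 0.36982482  0.16754059 -1.36847795]
t 8.07 pos [ 0.565  -0.1775  0.0186] ang -6.0 open 0.0151 gf 54.1 delta [0.017 0.007 0.101]
```

Now I'll lower it the last 5 mm, open the fingers partly and lift.

Call:
send_rows([
  [0,0,0.08,0,0,0,0],
  [0,0,0,0,0,0,0],
  [0,0,0,0,0,0,0.4],
  [0,0,0,0,0,0,0.4],
  [0,0,-0.1,0,0,0,0.4],
])

```text
clock: 8.7
ee_pos: [0.5641, -0.1771, 0.0187]
eef_rot: [[0.995, -0.105, -0.001], [-0.105, -0.995, 0.0], [-0.001, -0.0, -1.0]]
wrist_force: [-0.3, -0.4, -0.4]
opening: 0.0339
grasp_force: 0.0
```

```bash
python3 -c "
from h import *
print(observe()['wrist_force'])
go(.5375,-.4037,.1)"
```

```text
[-0.29694233 -0.35642398 -0.3818482 ]
t 8.7 pos [ 0.5641 -0.1771  0.0187] ang -6.0 open 0.0339 gf 0.0 delta [-0.047  3.801 -1.356]
```

Call:
send_rows([
  [0,0,-0.7,0,0,0,0.4],
  [0,0,-0.7,0,0,0,0.4],
  [0,0.7,0,0,0,0,0.4],
  [0,0.8,0,0,0,0,0.4],
  [0,0.8,0,0,0,0,0.4],
])

```text
clock: 9.32
ee_pos: [0.5499, -0.3158, 0.1037]
eef_rot: [[0.995, -0.104, 0.001], [-0.104, -0.995, -0.0], [0.001, 0.0, -1.0]]
wrist_force: [0.2, 0.2, -0.6]
opening: 0.0343
grasp_force: 0.0
```

Call:
send_rows([
  [-0.05,0.8,0,0,0,0,0.4],
  [0,0.7,0,0,0,0,0.4],
  [0,0,0,0,0,0,0.4],
  [0,0,0,0,0,0,0.4],
])

```text
clock: 9.82
ee_pos: [0.5375, -0.4031, 0.1029]
eef_rot: [[0.994, -0.105, -0.0], [-0.105, -0.994, 0.001], [-0.0, -0.001, -1.0]]
wrist_force: [0.1, 0.2, 0.3]
opening: 0.0343
grasp_force: 0.0
```

```bash
python3 -c "
from h import *
go(.5375,-.4037,.0385)
c=shot('wrist'); cv2.imwrite('pics/t4.png',top(c,(.42,.66,-.48,-.34),2500,.048))"
```

```text
t 9.82 pos [ 0.5375 -0.4031  0.1029] ang -6.0 open 0.0343 gf 0.0 delta [1.000e-03 1.100e-02 1.073e+00]
```

View pics/t4.png

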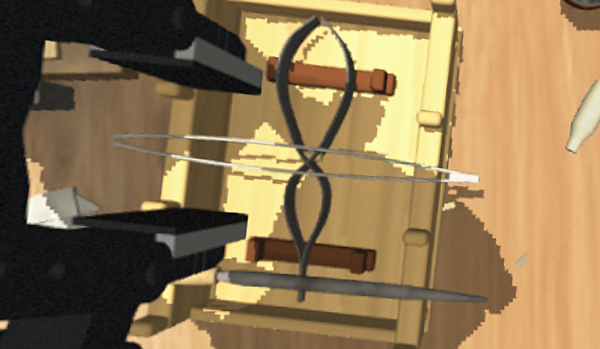

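The pliers have left the rack, and the tweezers' middle is at (296,160), directly under the gripper. I'll go down and grip them.

Call:
send_rows([
  [0,0.01,0.5,0,0,0,0.4],
  [0,0,0.57,0,0,0,0.4],
  [0,0,0,0,0,0,0.4],
  [0,0,0,0,0,0,0],
  [0,0,0,0,0,0,0],
])

```text
clock: 10.5
ee_pos: [0.5386, -0.4048, 0.0409]
eef_rot: [[0.995, -0.104, 0.003], [-0.104, -0.995, -0.002], [0.003, 0.002, -1.0]]
wrist_force: [0.6, -0.7, 0.5]
opening: 0.0096
grasp_force: 60.7
```

Call:
send_rows([
  [0,0,0,0,0,0,0],
  [0,0,0,0,0,0,0],
  [0,0,0,0,0,0,0],
])

```text
clock: 10.88
ee_pos: [0.5386, -0.4048, 0.0408]
eef_rot: [[0.995, -0.105, 0.003], [-0.105, -0.995, -0.002], [0.003, 0.002, -1.0]]
wrist_force: [-0.1, 1.9, 6.8]
opening: 0.0097
grasp_force: 61.5
```

```bash
python3 -c "
from h import *
go(.54,-.22,.10)"
```

```text
t 10.88 pos [ 0.5386 -0.4048  0.0408] ang -6.0 open 0.0097 gf 61.5 delta [-0.295 -3.064 -0.992]
```

Call:
send_rows([
  [0,0,-0.5,0,0,0,0],
  [0,0,-0.6,0,0,0,0],
  [-0.1,-0.6,-0.1,0,0,0,0],
  [-0.1,-0.7,0,0,0,0,0],
  [-0.1,-0.7,0,0,0,0,0],
])

```text
clock: 11.5
ee_pos: [0.5321, -0.2822, 0.1114]
eef_rot: [[0.994, -0.105, 0.001], [-0.105, -0.994, -0.001], [0.001, 0.001, -1.0]]
wrist_force: [0.2, 1.1, -0.6]
opening: 0.0098
grasp_force: 60.7
```

Call:
send_rows([
  [0,-0.7,0,0,0,0,0],
  [0,-0.36,0,0,0,0,0],
  [0,0,0.6,0,0,0,0],
  [0,0,0.6,0,0,0,0],
  [0,0,0,0,0,0,0],
])

```text
clock: 12.12
ee_pos: [0.5373, -0.2195, 0.0366]
eef_rot: [[0.994, -0.105, -0.005], [-0.105, -0.994, 0.002], [-0.005, -0.002, -1.0]]
wrist_force: [0.1, 0.3, -0.2]
opening: 0.0101
grasp_force: 60.7
```

```bash
python3 -c "
from h import *
go(.54,-.22,.010)"
```

```text
t 12.12 pos [ 0.5373 -0.2195  0.0366] ang -6.0 open 0.0101 gf 60.7 delta [0.047 0.004 0.442]
```

Call:
send_rows([
  [0,0,0.2,0,0,0,0],
  [0,0,0.2,0,0,0,0],
  [0,0,0,0,0,0,0],
  [0,0,0,0,0,0,0],
])

```text
clock: 12.62
ee_pos: [0.5391, -0.2201, 0.0151]
eef_rot: [[0.995, -0.105, 0.001], [-0.105, -0.995, -0.0], [0.001, 0.0, -1.0]]
wrist_force: [0.1, -0.1, -0.3]
opening: 0.0095
grasp_force: 60.7
```

```bash
python3 -c "
from h import *
print(observe()['wrist_force'])
go(.54,-.22,.010)"
```

```text
[ 0.1435972  -0.14293898 -0.25229273]
t 12.62 pos [ 0.5391 -0.2201  0.0151] ang -6.0 open 0.0095 gf 60.7 delta [ 0.014 -0.003  0.086]
```

Call:
send_rows([
  [0,0,0.085,0,0,0,0],
  [0,0,0,0,0,0,0],
  [0,0,0,0,0,0,0.35],
  [0,0,0,0,0,0,0.35],
  [0,0,-0.1,0,0,0,0.35],
])

```text
clock: 13.25
ee_pos: [0.5386, -0.2198, 0.0155]
eef_rot: [[0.995, -0.105, -0.001], [-0.105, -0.995, 0.0], [-0.001, -0.0, -1.0]]
wrist_force: [-0.7, 0.3, 0.5]
opening: 0.03
grasp_force: 0.0
```

```bash
python3 -c "
from h import *
print(observe()['wrist_force'])
go(.503,-.4505,.1)"
```

```text
[-0.71007337  0.30367833  0.54223046]
t 13.25 pos [ 0.5386 -0.2198  0.0155] ang -6.0 open 0.03 gf 0.0 delta [-0.189  3.886 -1.409]
```

Call:
send_rows([
  [0,0,-0.7,0,0,0,0.4],
  [0,0,-0.7,0,0,0,0.4],
  [0,0.7,0,0,0,0,0.4],
  [-0.05,0.8,0,0,0,0,0.4],
  [-0.05,0.8,0,0,0,0,0.4],
])

```text
clock: 13.88
ee_pos: [0.5184, -0.3578, 0.1005]
eef_rot: [[0.995, -0.104, 0.001], [-0.104, -0.995, -0.001], [0.001, 0.001, -1.0]]
wrist_force: [-0.3, -0.3, 0.1]
opening: 0.0343
grasp_force: 0.0
```

Call:
send_rows([
  [-0.09,0.8,0,0,0,0,0.4],
  [0,0.78,0,0,0,0,0.4],
  [0,0,0,0,0,0,0.4],
  [0,0,0,0,0,0,0.4],
])

```text
clock: 14.38
ee_pos: [0.503, -0.4497, 0.0996]
eef_rot: [[0.994, -0.105, -0.0], [-0.105, -0.994, 0.001], [-0.0, -0.001, -1.0]]
wrist_force: [0.3, -0.1, 0.4]
opening: 0.0345
grasp_force: 0.0
```

```bash
python3 -c "
from h import *
go(.503,-.4505,.0385)
c=shot('wrist'); cv2.imwrite('pics/t5.png',top(c,(.42,.66,-.52,-.36),2500,.046))"
```

```text
t 14.38 pos [ 0.503  -0.4497  0.0996] ang -6.0 open 0.0345 gf 0.0 delta [1.000e-03 1.500e-02 1.018e+00]
```

View pics/t5.png

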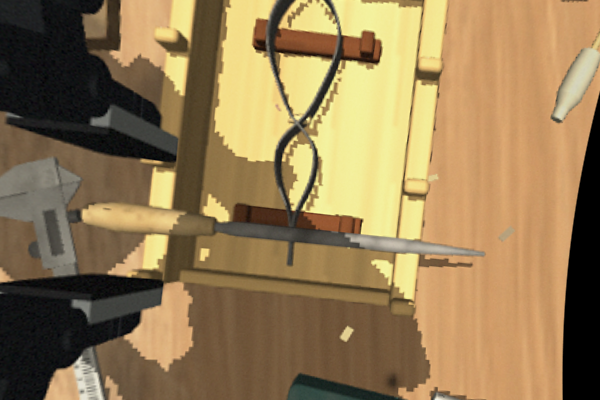

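The file's handle front is at (213,225), which is (0.505, -0.450), and the fingers clear the rail. I'll go down and grip.

Call:
send_rows([
  [0,0.01,0.5,0,0,0,0.4],
  [0,0,0.52,0,0,0,0.4],
  [0,0,0,0,0,0,0.4],
  [0,0,0,0,0,0,0],
  [0,0,0,0,0,0,0],
])

```text
clock: 15.05
ee_pos: [0.504, -0.4512, 0.0404]
eef_rot: [[0.995, -0.104, 0.002], [-0.104, -0.995, -0.002], [0.002, 0.002, -1.0]]
wrist_force: [0.7, -0.1, 0.3]
opening: 0.0091
grasp_force: 58.6
```

Call:
send_rows([
  [0,0,0,0,0,0,0],
  [0,0,0,0,0,0,0],
  [0,0,0,0,0,0,0],
])

```text
clock: 15.42
ee_pos: [0.504, -0.4513, 0.0402]
eef_rot: [[0.995, -0.105, 0.002], [-0.105, -0.995, -0.002], [0.003, 0.002, -1.0]]
wrist_force: [1.0, 2.1, 6.3]
opening: 0.0092
grasp_force: 59.0
```

```bash
python3 -c "
from h import *
go(.51,-.262,.10)"
```

```text
t 15.43 pos [ 0.504  -0.4513  0.0402] ang -6.0 open 0.0092 gf 59.0 delta [-0.228 -3.146 -1.002]
```

Call:
send_rows([
  [0,0,-0.5,0,0,0,0],
  [0,0,-0.6,0,0,0,0],
  [-0.1,-0.6,-0.1,0,0,0,0],
  [-0.1,-0.7,0,0,0,0,0],
  [0,-0.7,0,0,0,0,0],
])

```text
clock: 16.05
ee_pos: [0.5032, -0.3293, 0.1108]
eef_rot: [[0.994, -0.105, 0.0], [-0.105, -0.994, -0.0], [0.0, 0.0, -1.0]]
wrist_force: [1.3, -0.5, -0.1]
opening: 0.0091
grasp_force: 58.9
```

Call:
send_rows([
  [0,-0.7,0,0,0,0,0],
  [0,-0.44,0,0,0,0,0],
  [0,0,0.6,0,0,0,0],
  [0,0,0.6,0,0,0,0],
  [0,0,0,0,0,0,0],
])

```text
clock: 16.68
ee_pos: [0.5092, -0.2611, 0.0363]
eef_rot: [[0.995, -0.105, -0.005], [-0.105, -0.995, 0.003], [-0.005, -0.003, -1.0]]
wrist_force: [0.1, 0.5, 0.6]
opening: 0.009
grasp_force: 58.9
```

Call:
send_rows([
  [0,0,0.2,0,0,0,0],
  [0,0,0.2,0,0,0,0],
  [0,0,0,0,0,0,0],
  [0,0,0,0,0,0,0],
])

```text
clock: 17.18
ee_pos: [0.5111, -0.2624, 0.0148]
eef_rot: [[0.995, -0.105, 0.001], [-0.105, -0.995, -0.0], [0.001, 0.0, -1.0]]
wrist_force: [0.2, -0.5, -1.1]
opening: 0.0093
grasp_force: 58.9
```

```bash
python3 -c "
from h import *
print(observe()['wrist_force'])
go(.51,-.262,.0103)"
```

```text
[ 0.21339383 -0.49374644 -1.13224286]
t 17.18 pos [ 0.5111 -0.2624  0.0148] ang -6.0 open 0.0093 gf 58.9 delta [-0.019 -0.005  0.075]
```

Call:
send_rows([
  [0,0,0.08,0,0,0,0],
  [0,0,0,0,0,0,0],
  [0,0,0,0,0,0,0.35],
  [0,0,0,0,0,0,0.35],
  [0,0,-0.1,0,0,0,0.35],
])

```text
clock: 17.8
ee_pos: [0.5106, -0.262, 0.0155]
eef_rot: [[0.995, -0.104, -0.001], [-0.104, -0.995, 0.001], [-0.001, -0.0, -1.0]]
wrist_force: [-0.2, 0.5, -0.8]
opening: 0.0295
grasp_force: 0.0
```

Call:
send_rows([
  [0,0,-0.7,0,0,0,0.35],
  [0,0,-0.8,0,0,0,0.35],
  [0,0,-0.8,0,0,0,0.35],
  [0,0,0,0,0,0,0.35],
  [0,0,0,0,0,0,0.35],
])

```text
clock: 18.42
ee_pos: [0.5105, -0.2619, 0.1534]
eef_rot: [[0.995, -0.104, -0.0], [-0.104, -0.995, 0.0], [-0.0, -0.0, -1.0]]
wrist_force: [-0.4, -0.0, -0.3]
opening: 0.0299
grasp_force: 0.0
```

```bash
python3 -c "
from h import *
go(.533,-.40,.16)
c=shot('wrist'); cv2.imwrite('pics/t6.png',cv2.vconcat([top(c,(.42,.68,-.31,-.13),2000,.013),top(c,(.42,.68,-.49,-.31),2000,.024)]))"
```

```text
t 18.43 pos [ 0.5105 -0.2619  0.1534] ang -6.0 open 0.0299 gf 0.0 delta [ 0.614  2.249 -0.111]
```

View pics/t6.png

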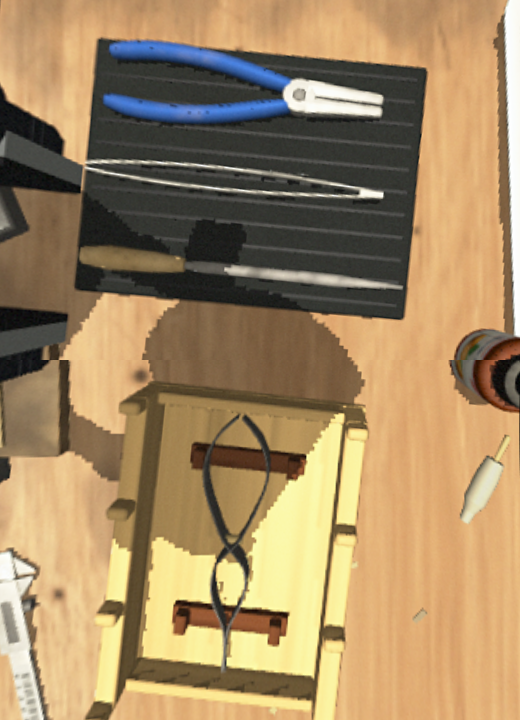

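All three tools lie flat on the mat. The tongs' waist is at (233,545), which is about (0.536, -0.402), and they head about 85°. I'll move over them and turn back.

Call:
send_rows([
  [0.2,0.75,0,0,0,-0.91,0.35],
  [0,0,0,0,0,-0.91,0.35],
  [0,0,0,0,0,-0.91,0.35],
  [0,0,0,0,0,-0.91,0.35],
  [0,0,0,0,0,-0.91,0.35],
])

```text
clock: 19.1
ee_pos: [0.5173, -0.3077, 0.1516]
eef_rot: [[0.768, 0.64, -0.003], [0.64, -0.768, 0.002], [-0.001, -0.004, -1.0]]
wrist_force: [-0.7, -0.3, 0.0]
opening: 0.0299
grasp_force: 0.0
```

Call:
send_rows([
  [0,0,0,0,0,-0.91,0.35],
  [0,0,0,0,0,-0.91,0.35],
  [0,0,0,0,0,-0.91,0.35],
  [0,0,0,0,0,-0.91,0.35],
  [0,0,0,0,0,-0.91,0.35],
])

```text
clock: 19.73
ee_pos: [0.5173, -0.3077, 0.1516]
eef_rot: [[0.082, 0.997, -0.003], [0.997, -0.082, 0.002], [0.002, -0.003, -1.0]]
wrist_force: [-0.3, 0.4, -0.0]
opening: 0.03
grasp_force: 0.0
```

Call:
send_rows([
  [-0.8,0,0,0,0,0,0.35],
  [-0.8,0,0,0,0,0,0.35],
  [0,0.3,0,0,0,0,0.35],
  [0,0,0,0,0,0,0.35],
  [0,0,0,0,0,0,0.35],
])

```text
clock: 20.35
ee_pos: [0.5271, -0.4045, 0.1524]
eef_rot: [[0.086, 0.996, -0.002], [0.996, -0.086, 0.002], [0.002, -0.002, -1.0]]
wrist_force: [1.3, -0.4, 0.4]
opening: 0.0297
grasp_force: 0.0
```

```bash
python3 -c "
from h import *
go(.5363,-.402,.0105)
c=shot('wrist'); cv2.imwrite('pics/t7.png',top(c,(.44,.64,-.49,-.32),3000,.022))"
```

```text
t 20.35 pos [ 0.5271 -0.4045  0.1524] ang 85.0 open 0.0297 gf 0.0 delta [0.05  0.154 2.364]
```

View pics/t7.png

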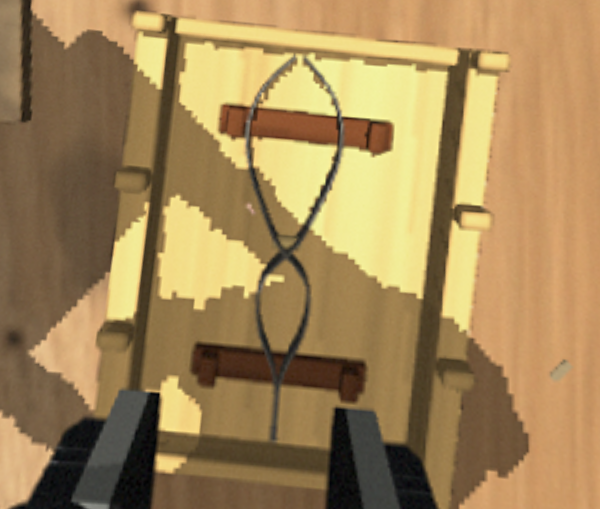

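The tongs' waist is at (287,250), which is (0.5357, -0.403), heading about 86°. I'll descend and grip.

Call:
send_rows([
  [0.04,0.145,0.7,0,0,0,0.35],
  [0,0,0.7,0,0,0,0.35],
  [0,0,0.5,0,0,0,0.35],
  [0,0,0.25,0,0,0,0.35],
  [0,0,0,0,0,0,0.35],
])

```text
clock: 21.02
ee_pos: [0.5362, -0.4033, 0.0241]
eef_rot: [[0.087, 0.996, -0.001], [0.996, -0.087, 0.001], [0.001, -0.001, -1.0]]
wrist_force: [0.7, 0.4, 0.2]
opening: 0.0301
grasp_force: 0.0
```

Call:
send_rows([
  [0,0,0,0,0,0,0.35],
])

```text
clock: 21.15
ee_pos: [0.5372, -0.4044, 0.0263]
eef_rot: [[0.087, 0.996, 0.002], [0.996, -0.087, -0.002], [-0.002, 0.002, -1.0]]
wrist_force: [-0.0, -0.0, 0.6]
opening: 0.0299
grasp_force: 0.0
```

```bash
python3 -c "
from h import *
print(observe()['wrist_force'])
go(.5357,-.403,.0115)"
```

```text
[-0.00344927 -0.0318898   0.56038788]
t 21.15 pos [ 0.5372 -0.4044  0.0263] ang 85.0 open 0.0299 gf 0.0 delta [ 0.022 -0.028  0.247]
```

Call:
send_rows([
  [0.02,-0.02,0.2,0,0,0,0.35],
  [0,0,0,0,0,0,0.35],
  [0,0,0,0,0,0,0],
  [0,0,0,0,0,0,0],
  [0,0,0,0,0,0,0],
])

```text
clock: 21.78
ee_pos: [0.5356, -0.4027, 0.0129]
eef_rot: [[0.087, 0.996, 0.001], [0.996, -0.087, -0.0], [-0.0, 0.001, -1.0]]
wrist_force: [0.7, -0.6, 1.2]
opening: 0.0099
grasp_force: 61.5
```

Call:
send_rows([
  [0,0,0,0,0,0,0],
  [0,0,0,0,0,0,0],
])

```text
clock: 22.02
ee_pos: [0.5356, -0.4027, 0.0129]
eef_rot: [[0.087, 0.996, 0.001], [0.996, -0.087, -0.0], [-0.0, 0.001, -1.0]]
wrist_force: [0.1, -0.0, 1.4]
opening: 0.0102
grasp_force: 61.6
```

```bash
python3 -c "
from h import *
print(observe()['wrist_force'])
go(.525,-.0,.23)"
```

```text
[ 0.07518111 -0.04795036  1.44626696]
t 22.02 pos [ 0.5356 -0.4027  0.0129] ang 85.0 open 0.0102 gf 61.6 delta [ 6.669 -0.759 -3.621]
```

Call:
send_rows([
  [0,0,-0.5,0,0,0,0],
  [0,0,-0.7,0,0,0,0],
  [0.3,0,-0.7,0,0,0,0],
  [0.6,0,-0.6,0,0,0,0],
  [0.7,0,-0.5,0,0,0,0],
])

```text
clock: 22.65
ee_pos: [0.5437, -0.3063, 0.1938]
eef_rot: [[0.088, 0.996, 0.001], [0.996, -0.088, -0.0], [-0.0, 0.001, -1.0]]
wrist_force: [-0.5, 0.3, -0.2]
opening: 0.0103
grasp_force: 61.4
```

Call:
send_rows([
  [0.7,0,-0.1,0,0,0,0],
  [0.7,0,0,0,0,0,0],
  [0.7,0,0,0,0,0,0],
  [0.7,0,0,0,0,0,0],
  [0.7,0,0,0,0,0,0],
])

```text
clock: 23.28
ee_pos: [0.5619, -0.0962, 0.1984]
eef_rot: [[0.087, 0.996, -0.0], [0.996, -0.087, 0.0], [0.0, -0.0, -1.0]]
wrist_force: [1.1, -0.1, -0.9]
opening: 0.0104
grasp_force: 61.3
```

Call:
send_rows([
  [0.7,0.2,0,0,0,0,0],
  [0.7,0.2,0,0,0,0,0],
  [0.2,0.1,0,0,0,0,0],
  [0,0,0,0,0,0,0],
  [0,0,0,0,0,0,0],
])

```text
clock: 23.9
ee_pos: [0.6, -0.0059, 0.1984]
eef_rot: [[0.088, 0.996, -0.001], [0.996, -0.088, -0.0], [-0.0, -0.001, -1.0]]
wrist_force: [-0.6, 0.0, -0.3]
opening: 0.01
grasp_force: 61.4
```

```bash
python3 -c "
from h import *
go(.60,.0,.23)
c=shot('wrist'); cv2.imwrite('pics/t8.png',top(c,(.5,.74,-.02,.17),3000,.04))
cv2.imwrite('pics/w8.png',c['color'][:,:,::-1])"
```

```text
t 23.9 pos [ 0.6    -0.0059  0.1984] ang 84.9 open 0.01 gf 61.4 delta [ 0.097 -0.008 -0.526]
```

View pics/t8.png

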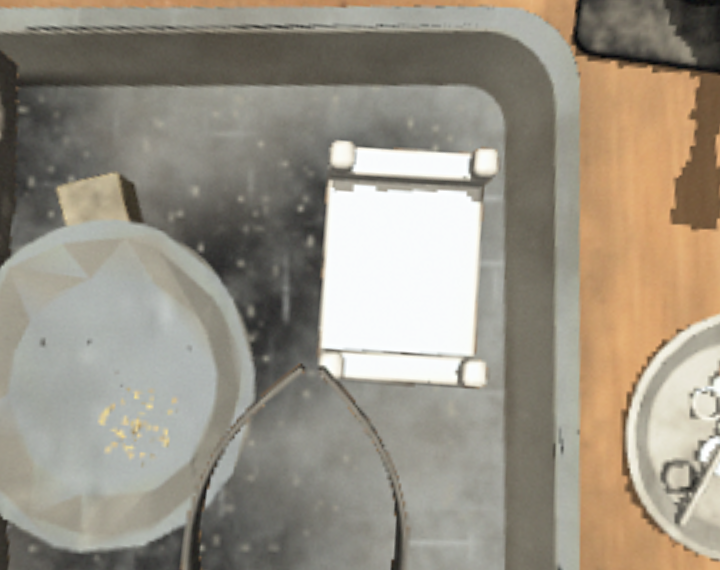

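The rest's four posts are at (342,155), (485,163), (474,373) and (332,364), so it sits at about (0.636, 0.082) heading 87°. The notch clearance is only ±3.5 mm, so I'll refine the position numerically first.

```bash
python3 -c "
from h import *
c=shot('scene'); print('torch base',w(c,330,165,0),w(c,330,112,.22)); 
for n in ['scene','wrist','side']:
    c=shot(n); r=regions_of(c,'tong_rest')
    for q in r[:2]:
        print(n,q['p'],q['extent'])
    if not r: continue
    m=max(r,key=lambda q:q['p'])['pixels'].astype(np.uint8)*255
    d=dict(c); d['color']=np.repeat(m[:,:,None],3,2)
    t=top(d,(.5,.76,-.02,.19),3000,.034)[:,:,0]>127
    v,u=np.nonzero(t); b=cv2.minAreaRect(np.c_[u,v].astype(np.float32)); print(.5+b[0][0]/3000,.19-b[0][1]/3000,np.array(b[1])/3,b[2])
"

```

```text
torch base [0.75816123 0.20750404 0.        ] [0.6575632  0.02633698 0.22      ]
scene 0.66 [291.8, 172.2, 327.2, 204.9]
0.6219213562011718 0.0528784688313802 [ 76.62584941 138.72460938] 4.533791542053223
wrist 0.97 [314.1, 63.5, 389.2, 158.2]
0.6359321695963542 0.08203756713867187 [57.98617045 81.11251831] 2.9288580417633057
side 0.77 [165.7, 321.0, 225.0, 386.1]
0.6291524861653646 0.091097412109375 [74.41929118 98.64948527] 2.018399238586426
```

Call:
send_rows([
  [0.5,0.16,0,0,0,-0.2,0],
  [0.5,0.16,0,0,0,0,0],
  [0.5,0.16,0.4,0,0,0,0],
  [0,0,0.6,0,0,0,0],
  [0,0,0.3,0,0,0,0],
])

```text
clock: 24.92
ee_pos: [0.6339, 0.0839, 0.1183]
eef_rot: [[0.051, 0.999, -0.003], [0.999, -0.051, -0.0], [-0.0, -0.003, -1.0]]
wrist_force: [-0.3, 0.0, -0.3]
opening: 0.0102
grasp_force: 61.3
```

Call:
send_rows([
  [0,0,0,0,0,0,0],
  [0,0,0,0,0,0,0],
])

```text
clock: 25.18
ee_pos: [0.6355, 0.0832, 0.1217]
eef_rot: [[0.053, 0.999, 0.002], [0.999, -0.053, 0.0], [0.0, 0.002, -1.0]]
wrist_force: [0.5, -0.2, -0.5]
opening: 0.0103
grasp_force: 61.3
```

```bash
python3 -c "
from h import *
go(.636,.082,.0225)
c=shot('wrist'); cv2.imwrite('pics/t9.png',top(c,(.54,.74,-.02,.18),3000,.036))"
```

```text
t 25.18 pos [0.6355 0.0832 0.1217] ang 87.0 open 0.0103 gf 61.3 delta [-0.02   0.006  1.654]
```

View pics/t9.png

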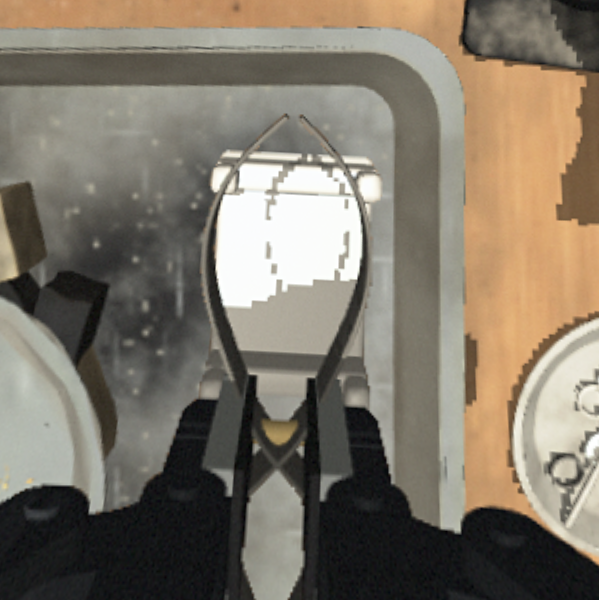

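The tongs sit centred over the rest, whose post pairs centre on x = 0.636. I'll lower them slowly.

Call:
send_rows([
  [0,0.01,0.5,0,0,0,0],
  [0,0,0.5,0,0,0,0],
  [0,0,0.4,0,0,0,0],
  [0,0,0,0,0,0,0],
  [0,0,0,0,0,0,0],
])

```text
clock: 25.85
ee_pos: [0.6366, 0.0833, 0.0384]
eef_rot: [[0.052, 0.999, 0.003], [0.999, -0.052, 0.0], [0.0, 0.003, -1.0]]
wrist_force: [-0.7, -0.3, -0.7]
opening: 0.0104
grasp_force: 61.3
```

Call:
send_rows([
  [0,0,0,0,0,0,0],
])

```text
clock: 25.98
ee_pos: [0.6365, 0.0833, 0.0384]
eef_rot: [[0.052, 0.999, 0.003], [0.999, -0.052, 0.0], [0.0, 0.003, -1.0]]
wrist_force: [-0.6, -0.1, -0.2]
opening: 0.0102
grasp_force: 61.3
```

```bash
python3 -c "
from h import *
print(observe()['wrist_force'])
go(.636,.0835,.0235)"
```

```text
[-0.64219062 -0.07255772 -0.16586532]
t 25.98 pos [0.6365 0.0833 0.0384] ang 87.0 open 0.0102 gf 61.3 delta [ 0.003 -0.009  0.249]
```

Call:
send_rows([
  [0,0,0.12,0,0,0,0],
  [0,0,0.06,0,0,0,0],
  [0,0,0,0,0,0,0],
  [0,0,0,0,0,0,0],
])

```text
clock: 26.48
ee_pos: [0.6355, 0.0833, 0.0258]
eef_rot: [[0.052, 0.999, 0.0], [0.999, -0.052, -0.0], [-0.0, 0.0, -1.0]]
wrist_force: [-0.0, 1.0, -0.9]
opening: 0.0105
grasp_force: 61.3
```

Call:
send_rows([
  [0,0,0.05,0,0,0,0],
  [0,0,0,0,0,0,0],
  [0,0,0,0,0,0,0],
])

```text
clock: 26.85
ee_pos: [0.6356, 0.0833, 0.0229]
eef_rot: [[0.052, 0.999, 0.0], [0.999, -0.052, -0.0], [0.0, 0.0, -1.0]]
wrist_force: [0.6, -0.6, 0.6]
opening: 0.0103
grasp_force: 61.5
```

Call:
send_rows([
  [0,0,0.03,0,0,0,0],
  [0,0,0,0,0,0,0],
  [0,0,0,0,0,0,0],
])

```text
clock: 27.22
ee_pos: [0.6357, 0.0833, 0.0229]
eef_rot: [[0.052, 0.999, 0.001], [0.999, -0.052, -0.0], [-0.0, 0.001, -1.0]]
wrist_force: [-4.1, -0.4, 12.1]
opening: 0.0102
grasp_force: 63.1
```

Contact at z = 0.0229 shows the tongs are on the notch floors. I'll release them and lift clear.

Call:
send_rows([
  [0,0,-0.02,0,0,0,0],
  [0,0,0,0,0,0,0.3],
  [0,0,0,0,0,0,0.3],
  [0,0,0,0,0,0,0.3],
  [0,0,-0.3,0,0,0,0.3],
])

```text
clock: 27.85
ee_pos: [0.6343, 0.0833, 0.0393]
eef_rot: [[0.052, 0.999, -0.003], [0.999, -0.052, -0.0], [-0.0, -0.003, -1.0]]
wrist_force: [0.7, 0.5, 0.1]
opening: 0.0252
grasp_force: 0.0
```

Call:
send_rows([
  [0,0,-0.6,0,0,0,0.3],
  [0,0,-0.7,0,0,0,0.3],
  [0,0,-0.7,0,0,0,0.3],
  [-0.5,0,-0.7,0,0,0,0.3],
  [-0.7,0,0,0,0,0,0.3],
])

```text
clock: 28.48
ee_pos: [0.6337, 0.0114, 0.2082]
eef_rot: [[0.05, 0.999, 0.01], [0.999, -0.05, -0.001], [-0.0, 0.01, -1.0]]
wrist_force: [1.2, 0.0, -0.8]
opening: 0.0258
grasp_force: 0.0
```

Call:
send_rows([
  [0,0,0,0,0,0,0.3],
  [0,0,0,0,0,0,0.3],
])

```text
clock: 28.72
ee_pos: [0.6316, 0.0117, 0.2028]
eef_rot: [[0.053, 0.999, 0.0], [0.999, -0.053, 0.0], [0.0, 0.0, -1.0]]
wrist_force: [-0.9, -0.9, -0.4]
opening: 0.0256
grasp_force: 0.0
```

```bash
python3 -c "
from h import *
print(observe()['wrist_force'])
go(.54,-.22,.13)
c=shot('wrist'); cv2.imwrite('pics/t10.png',top(c,(.54,.74,-.02,.18),3000,.036))"
```

```text
[-0.89573795 -0.94323588 -0.39969054]
t 28.73 pos [0.6316 0.0117 0.2028] ang 87.0 open 0.0256 gf 0.0 delta [-3.938 -1.321  1.211]
```

View pics/t10.png

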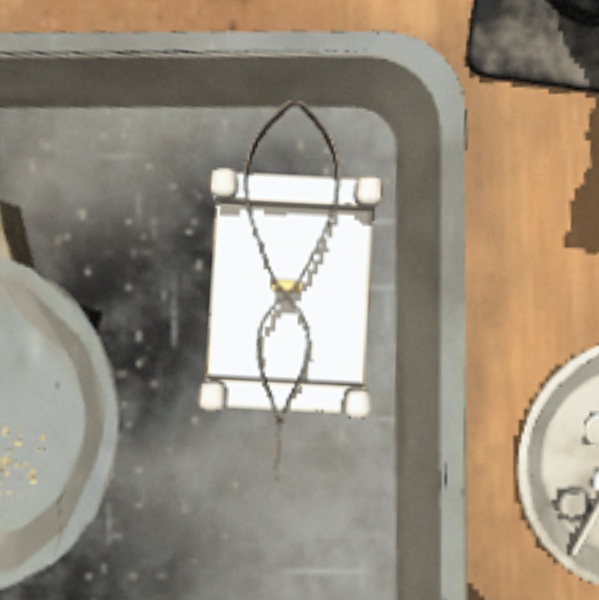

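The tongs lie in both notches, with their middle at (286,290) against the rest's middle at (290,293). Next I'll put the file back.

Call:
send_rows([
  [-0.6,-0.2,0,0,0,0,0.4],
  [-0.7,-0.3,0,0,0,0,0.4],
  [-0.7,-0.3,0,0,0,0,0.4],
  [-0.7,-0.3,0,0,0,0,0.4],
  [-0.7,-0.3,0,0,0,0,0.4],
])

```text
clock: 29.4
ee_pos: [0.5368, -0.1879, 0.2022]
eef_rot: [[0.051, 0.999, -0.0], [0.999, -0.051, 0.0], [0.0, -0.0, -1.0]]
wrist_force: [1.3, -0.1, 0.3]
opening: 0.0341
grasp_force: 0.0
```

Call:
send_rows([
  [-0.7,-0.3,0,0,0,0,0.4],
  [-0.57,-0.08,0,0,0,0,0.4],
  [0,0,0,0,0,0.93,0.4],
  [0,0,0,0,0,0.93,0.4],
  [0,0,0,0,0,0.93,0.4],
])

```text
clock: 30.02
ee_pos: [0.5109, -0.2618, 0.2021]
eef_rot: [[0.517, 0.856, -0.0], [0.856, -0.517, 0.001], [0.0, -0.0, -1.0]]
wrist_force: [-0.9, 0.5, 0.2]
opening: 0.0341
grasp_force: 0.0
```

Call:
send_rows([
  [0,0,0,0,0,0.93,0.4],
  [0,0,0,0,0,0.93,0.4],
  [0,0,0,0,0,0.93,0.4],
  [0,0,0,0,0,0.93,0.4],
  [0,0,0,0,0,0.93,0.4],
])

```text
clock: 30.65
ee_pos: [0.5109, -0.2616, 0.2021]
eef_rot: [[0.977, 0.215, -0.0], [0.215, -0.977, 0.001], [-0.0, -0.001, -1.0]]
wrist_force: [-0.0, 0.3, -0.6]
opening: 0.0339
grasp_force: 0.0
```

Call:
send_rows([
  [0,0,0,0,0,0.93,0.35],
  [0,0,0,0,0,0.93,0.35],
  [0,0,0.7,0,0,0,0.35],
  [0,0,0.7,0,0,0,0.35],
  [0,0,0,0,0,0,0.35],
])

```text
clock: 31.28
ee_pos: [0.509, -0.2606, 0.1154]
eef_rot: [[0.995, -0.103, -0.006], [-0.103, -0.995, 0.004], [-0.006, -0.004, -1.0]]
wrist_force: [-0.3, -0.7, 0.3]
opening: 0.0296
grasp_force: 0.0
```

Call:
send_rows([
  [0,0,0,0,0,0,0.35],
  [0,0,0,0,0,0,0.35],
])

```text
clock: 31.52
ee_pos: [0.5115, -0.2633, 0.1202]
eef_rot: [[0.995, -0.104, 0.003], [-0.104, -0.995, -0.002], [0.003, 0.002, -1.0]]
wrist_force: [1.4, 0.0, 0.1]
opening: 0.0301
grasp_force: 0.0
```

```bash
python3 -c "
from h import *
go(.5108,-.2622,.0105)
c=shot('wrist')
for t in ['file','tweezers','pliers']:
    r=regions_of(c,t)
    if r:
        m=r[0]['pixels'].astype(np.uint8)*255; d=dict(c); d['color']=np.repeat(m[:,:,None],3,2)
        T=top(d,(.42,.68,-.31,-.13),3000,.013)[:,:,0]>127
        v,u=np.nonzero(T); b=cv2.minAreaRect(np.c_[u,v].astype(np.float32)); print(t,r[0]['p'],.42+b[0][0]/3000,-.13-b[0][1]/3000,np.array(b[1])/3,b[2])
"
```

```text
t 31.52 pos [ 0.5115 -0.2633  0.1202] ang -6.0 open 0.0301 gf 0.0 delta [-0.019 -0.02   1.829]
file 0.69 0.5400650431315104 -0.266581298828125 [162.44478353  12.40514247] 6.340191841125488
tweezers 0.95 0.5446113789876302 -0.22141965738932293 [136.14663696  14.89467494] 6.072456359863281
pliers 0.6 0.5424965616861979 -0.1740413818359375 [139.6271464   40.80301412] 4.763641834259033
```

Call:
send_rows([
  [-0.01,-0.01,0.6,0,0,0,0.35],
  [0,0,0.6,0,0,0,0.35],
  [0,0,0.4,0,0,0,0.35],
  [0,0,0.15,0,0,0,0.35],
  [0,0,0,0,0,0,0.35],
])

```text
clock: 32.35
ee_pos: [0.51, -0.2623, 0.0134]
eef_rot: [[0.995, -0.105, 0.0], [-0.105, -0.995, 0.0], [0.0, -0.0, -1.0]]
wrist_force: [0.3, -0.5, -0.5]
opening: 0.0299
grasp_force: 0.0
```

Call:
send_rows([
  [0,0,0,0,0,0,0.35],
  [0,0,0,0,0,0,0.35],
])

```text
clock: 32.6
ee_pos: [0.5104, -0.2625, 0.0143]
eef_rot: [[0.995, -0.105, 0.002], [-0.105, -0.995, -0.001], [0.002, 0.001, -1.0]]
wrist_force: [-0.1, -0.8, 0.3]
opening: 0.0295
grasp_force: 0.0
```

```bash
python3 -c "
from h import *
go(.5108,-.2622,.0105)"
```

```text
t 32.6 pos [ 0.5104 -0.2625  0.0143] ang -6.0 open 0.0295 gf 0.0 delta [ 0.006 -0.006  0.063]
```

Call:
send_rows([
  [0,0,0.05,0,0,0,0.35],
  [0,0,0,0,0,0,0],
  [0,0,0,0,0,0,0],
  [0,0,0,0,0,0,0],
  [0,0,0,0,0,0,0],
])

```text
clock: 33.22
ee_pos: [0.5099, -0.2621, 0.0104]
eef_rot: [[0.995, -0.104, 0.0], [-0.104, -0.995, -0.0], [0.0, 0.0, -1.0]]
wrist_force: [-0.8, 0.2, 2.8]
opening: 0.009
grasp_force: 58.7
```

```bash
python3 -c "
from h import *
go(.504,-.451,.10)"
```

```text
t 33.23 pos [ 0.5099 -0.2621  0.0104] ang -6.0 open 0.009 gf 58.7 delta [ 0.232  3.141 -1.494]
```

Call:
send_rows([
  [0,0,-0.5,0,0,0,0],
  [0,0,-0.6,0,0,0,0],
  [0,0.3,-0.5,0,0,0,0],
  [0.1,0.6,0,0,0,0,0],
  [0.13,0.7,0,0,0,0,0],
])

```text
clock: 33.85
ee_pos: [0.5139, -0.3597, 0.1068]
eef_rot: [[0.995, -0.103, 0.001], [-0.103, -0.995, -0.001], [0.001, 0.0, -1.0]]
wrist_force: [0.9, -0.2, -0.8]
opening: 0.0089
grasp_force: 58.8
```

Call:
send_rows([
  [0,0.7,0,0,0,0,0],
  [0,0.7,0,0,0,0,0],
  [0,0.14,0,0,0,0,0],
  [0,0,0.4,0,0,0,0],
  [0,0,0.4,0,0,0,0],
])

```text
clock: 34.48
ee_pos: [0.504, -0.4503, 0.0576]
eef_rot: [[0.995, -0.104, 0.0], [-0.104, -0.995, 0.0], [0.0, -0.0, -1.0]]
wrist_force: [-0.4, -0.2, -0.3]
opening: 0.0089
grasp_force: 58.8
```

Call:
send_rows([
  [0,0,0,0,0,0,0],
  [0,0,0,0,0,0,0],
  [0,0,0,0,0,0,0],
])

```text
clock: 34.85
ee_pos: [0.5045, -0.4513, 0.0596]
eef_rot: [[0.995, -0.104, 0.002], [-0.104, -0.995, -0.002], [0.002, 0.002, -1.0]]
wrist_force: [-0.3, -1.2, -0.0]
opening: 0.009
grasp_force: 58.8
```

```bash
python3 -c "
from h import *
print(observe()['wrist_force'])
go(.504,-.451,.0434)"
```

```text
[-0.28218685 -1.16283614 -0.02744543]
t 34.85 pos [ 0.5045 -0.4513  0.0596] ang -6.0 open 0.009 gf 58.8 delta [-0.01  -0.004  0.271]
```

Call:
send_rows([
  [-0.01,0,0.15,0,0,0,0],
  [0,0,0.11,0,0,0,0],
  [0,0,0,0,0,0,0],
  [0,0,0,0,0,0,0],
  [0,0,0,0,0,0,0],
])

```text
clock: 35.48
ee_pos: [0.5032, -0.4509, 0.0424]
eef_rot: [[0.995, -0.105, -0.0], [-0.105, -0.995, 0.0], [-0.0, -0.0, -1.0]]
wrist_force: [0.3, -0.1, -0.3]
opening: 0.009
grasp_force: 58.8
```

Call:
send_rows([
  [0,0,0,0,0,0,0.35],
  [0,0,0,0,0,0,0.35],
  [0,0,-0.2,0,0,0,0.35],
  [0,0,-0.5,0,0,0,0.35],
  [0,0,-0.5,0,0,0,0.35],
])

```text
clock: 36.1
ee_pos: [0.5033, -0.451, 0.1162]
eef_rot: [[0.995, -0.105, 0.0], [-0.105, -0.995, -0.0], [0.0, 0.0, -1.0]]
wrist_force: [0.4, -0.6, -0.2]
opening: 0.03
grasp_force: 0.0
```

Call:
send_rows([
  [0,-0.6,0,0,0,0,0.35],
  [0.1,-0.8,0,0,0,0,0.35],
  [0.1,-0.8,0,0,0,0,0.35],
  [0,-0.8,0,0,0,0,0.35],
  [0,-0.8,0,0,0,0,0.35],
])

```text
clock: 36.72
ee_pos: [0.5395, -0.2241, 0.1158]
eef_rot: [[0.995, -0.105, 0.002], [-0.105, -0.995, -0.001], [0.002, 0.001, -1.0]]
wrist_force: [1.1, 0.4, -0.5]
opening: 0.0295
grasp_force: 0.0
```

Call:
send_rows([
  [0,-0.09,0.4,0,0,0,0.35],
  [0,0,0.6,0,0,0,0.35],
  [0,0,0.3,0,0,0,0.35],
  [0,0,0,0,0,0,0.35],
  [0,0,0,0,0,0,0.35],
])

```text
clock: 37.35
ee_pos: [0.5404, -0.2205, 0.038]
eef_rot: [[0.995, -0.105, 0.002], [-0.105, -0.995, -0.001], [0.002, 0.001, -1.0]]
wrist_force: [0.6, 0.5, 0.2]
opening: 0.0296
grasp_force: 0.0
```

```bash
python3 -c "
from h import *
go(.5391,-.2201,.0105)"
```

```text
t 37.35 pos [ 0.5404 -0.2205  0.038 ] ang -6.0 open 0.0296 gf 0.0 delta [-0.023 -0.005  0.458]
```

Call:
send_rows([
  [-0.02,0,0.25,0,0,0,0.35],
  [0,0,0.19,0,0,0,0.35],
  [0,0,0,0,0,0,0.35],
  [0,0,0,0,0,0,0.35],
])

```text
clock: 37.85
ee_pos: [0.5385, -0.22, 0.0102]
eef_rot: [[0.995, -0.105, 0.0], [-0.105, -0.995, 0.0], [0.0, -0.0, -1.0]]
wrist_force: [0.5, -0.2, 0.6]
opening: 0.03
grasp_force: 0.0
```

Call:
send_rows([
  [0,0,0,0,0,0,0],
  [0,0,0,0,0,0,0],
  [0,0,0,0,0,0,0],
  [0,0,0,0,0,0,0],
])

```text
clock: 38.35
ee_pos: [0.5388, -0.2201, 0.0108]
eef_rot: [[0.995, -0.104, 0.001], [-0.104, -0.995, -0.001], [0.001, 0.0, -1.0]]
wrist_force: [-0.1, -0.9, 4.9]
opening: 0.0093
grasp_force: 59.3
```

```bash
python3 -c "
from h import *
go(.5386,-.4048,.10)"
```

```text
t 38.35 pos [ 0.5388 -0.2201  0.0108] ang -6.0 open 0.0093 gf 59.3 delta [ 0.32   3.062 -1.485]
```

Call:
send_rows([
  [0,0,-0.5,0,0,0,0],
  [0,0,-0.6,0,0,0,0],
  [0,0.3,-0.5,0,0,0,0],
  [0.15,0.6,0,0,0,0,0],
  [0.16,0.7,0,0,0,0,0],
])

```text
clock: 38.98
ee_pos: [0.5471, -0.3178, 0.1066]
eef_rot: [[0.995, -0.103, 0.0], [-0.103, -0.995, -0.0], [0.0, 0.0, -1.0]]
wrist_force: [0.4, -0.8, -0.4]
opening: 0.0097
grasp_force: 58.7
```

Call:
send_rows([
  [0,0.7,0,0,0,0,0],
  [0,0.6,0,0,0,0,0],
  [0,0.16,0,0,0,0,0],
  [0,0,0.4,0,0,0,0],
  [0,0,0.4,0,0,0,0],
])

```text
clock: 39.6
ee_pos: [0.5378, -0.4036, 0.0575]
eef_rot: [[0.995, -0.104, 0.0], [-0.104, -0.995, 0.001], [-0.0, -0.001, -1.0]]
wrist_force: [-0.0, -0.4, -0.5]
opening: 0.0099
grasp_force: 58.7
```

Call:
send_rows([
  [0,0,0,0,0,0,0],
  [0,0,0,0,0,0,0],
  [0,0,0,0,0,0,0],
])

```text
clock: 39.98
ee_pos: [0.5384, -0.4047, 0.0596]
eef_rot: [[0.995, -0.104, 0.002], [-0.104, -0.995, -0.002], [0.002, 0.001, -1.0]]
wrist_force: [-0.8, -0.6, 0.4]
opening: 0.0098
grasp_force: 58.7
```

```bash
python3 -c "
from h import *
print(observe()['wrist_force'])
go(.5386,-.4045,.0438)"
```

```text
[-0.75064778 -0.57849449  0.36374394]
t 39.98 pos [ 0.5384 -0.4047  0.0596] ang -6.0 open 0.0098 gf 58.7 delta [ 0.002 -0.004  0.264]
```

Call:
send_rows([
  [0,0,0.15,0,0,0,0],
  [0,0,0.11,0,0,0,0],
  [0,0,0,0,0,0,0],
  [0,0,0,0,0,0,0],
  [0,0,0,0,0,0,0],
])

```text
clock: 40.6
ee_pos: [0.5377, -0.4044, 0.0428]
eef_rot: [[0.995, -0.105, 0.0], [-0.105, -0.995, 0.0], [0.0, -0.0, -1.0]]
wrist_force: [-1.5, 0.6, 4.5]
opening: 0.0091
grasp_force: 59.3
```

Call:
send_rows([
  [0,0,0,0,0,0,0.35],
  [0,0,0,0,0,0,0.35],
  [0,0,-0.2,0,0,0,0.35],
  [0,0,-0.5,0,0,0,0.35],
  [0,0,-0.5,0,0,0,0.4],
])

```text
clock: 41.22
ee_pos: [0.5378, -0.4045, 0.116]
eef_rot: [[0.995, -0.105, 0.0], [-0.105, -0.995, -0.0], [0.0, 0.0, -1.0]]
wrist_force: [0.9, -0.1, -0.4]
opening: 0.0341
grasp_force: 0.0
```

Call:
send_rows([
  [0,-0.6,0,0,0,0,0.4],
  [0,-0.8,0,0,0,0,0.4],
  [0,-0.8,0,0,0,0,0.4],
  [0,-0.8,0,0,0,0,0.4],
  [0,-0.7,0,0,0,0,0.4],
])

```text
clock: 41.85
ee_pos: [0.5612, -0.1821, 0.1156]
eef_rot: [[0.995, -0.104, 0.001], [-0.104, -0.995, -0.0], [0.001, 0.0, -1.0]]
wrist_force: [0.2, -0.7, 0.1]
opening: 0.0339
grasp_force: 0.0
```

Call:
send_rows([
  [0.03,-0.09,0.4,0,0,0,0.4],
  [0,0,0.6,0,0,0,0.4],
  [0,0,0.2,0,0,0,0.4],
  [0,0,0,0,0,0,0.4],
  [0,0,0,0,0,0,0.4],
])

```text
clock: 42.48
ee_pos: [0.5641, -0.1791, 0.0441]
eef_rot: [[0.994, -0.105, 0.002], [-0.105, -0.994, -0.001], [0.002, 0.001, -1.0]]
wrist_force: [-0.5, -0.3, -1.3]
opening: 0.0342
grasp_force: 0.0
```

```bash
python3 -c "
from h import *
go(.5645,-.1775,.0115)"
```

```text
t 42.48 pos [ 0.5641 -0.1791  0.0441] ang -6.0 open 0.0342 gf 0.0 delta [ 0.002 -0.028  0.543]
```

Call:
send_rows([
  [0,-0.02,0.3,0,0,0,0.4],
  [0,0,0.22,0,0,0,0.4],
  [0,0,0,0,0,0,0.4],
  [0,0,0,0,0,0,0.4],
])

```text
clock: 42.98
ee_pos: [0.5635, -0.1774, 0.0113]
eef_rot: [[0.995, -0.105, -0.0], [-0.105, -0.995, 0.0], [-0.0, -0.0, -1.0]]
wrist_force: [-0.2, 0.3, 0.5]
opening: 0.0344
grasp_force: 0.0
```

Call:
send_rows([
  [0,0,0,0,0,0,0],
  [0,0,0,0,0,0,0],
  [0,0,0,0,0,0,0],
  [0,0,0,0,0,0,0],
])

```text
clock: 43.48
ee_pos: [0.5636, -0.1775, 0.0119]
eef_rot: [[0.995, -0.105, 0.001], [-0.105, -0.995, -0.0], [0.001, 0.0, -1.0]]
wrist_force: [-0.7, -0.2, 4.6]
opening: 0.0166
grasp_force: 55.7
```

```bash
python3 -c "
from h import *
go(.567,-.3595,.10)"
```

```text
t 43.48 pos [ 0.5636 -0.1775  0.0119] ang -6.0 open 0.0166 gf 55.7 delta [ 0.374  3.012 -1.467]
```

Call:
send_rows([
  [0,0,-0.5,0,0,0,0],
  [0,0,-0.6,0,0,0,0],
  [0,0.3,-0.5,0,0,0,0],
  [0.18,0.6,0,0,0,0,0],
  [0.18,0.7,0,0,0,0,0],
])

```text
clock: 44.1
ee_pos: [0.5752, -0.2754, 0.1077]
eef_rot: [[0.995, -0.103, 0.001], [-0.103, -0.995, -0.0], [0.001, -0.0, -1.0]]
wrist_force: [-0.4, 0.1, -0.6]
opening: 0.0158
grasp_force: 54.9
```

Call:
send_rows([
  [0,0.7,0,0,0,0,0],
  [0,0.6,0,0,0,0,0],
  [0,0.1,0,0,0,0,0],
  [0,0,0.4,0,0,0,0],
  [0,0,0.3,0,0,0,0],
])

```text
clock: 44.72
ee_pos: [0.5658, -0.3575, 0.064]
eef_rot: [[0.995, -0.104, -0.001], [-0.104, -0.995, 0.001], [-0.001, -0.001, -1.0]]
wrist_force: [-0.3, 0.6, -1.4]
opening: 0.0162
grasp_force: 54.9
```

Call:
send_rows([
  [0,0,0,0,0,0,0],
  [0,0,0,0,0,0,0],
  [0,0,0,0,0,0,0],
])

```text
clock: 45.1
ee_pos: [0.5667, -0.3587, 0.0665]
eef_rot: [[0.995, -0.104, 0.001], [-0.104, -0.995, -0.001], [0.002, 0.001, -1.0]]
wrist_force: [-0.0, -0.1, -1.4]
opening: 0.0161
grasp_force: 55.0
```

```bash
python3 -c "
from h import *
print(observe()['wrist_force'])
go(.566,-.359,.0445)"
```

```text
[-0.0468587  -0.07784703 -1.38892157]
t 45.1 pos [ 0.5667 -0.3587  0.0665] ang -6.0 open 0.0161 gf 55.0 delta [-0.011  0.005  0.366]
```

Call:
send_rows([
  [0,0.005,0.2,0,0,0,0],
  [0,0,0.12,0,0,0,0],
  [0,0,0.04,0,0,0,0],
  [0,0,0,0,0,0,0],
  [0,0,0,0,0,0,0],
])

```text
clock: 45.72
ee_pos: [0.5661, -0.359, 0.0439]
eef_rot: [[0.995, -0.105, 0.0], [-0.105, -0.995, -0.0], [0.0, 0.0, -1.0]]
wrist_force: [-0.2, 0.6, -0.6]
opening: 0.016
grasp_force: 55.2
```

Now I'll release, rise above the rack, and take a final look at the same plane as the first pictures.

Call:
send_rows([
  [0,0,0,0,0,0,0.4],
  [0,0,0,0,0,0,0.4],
  [0,0,-0.2,0,0,0,0.4],
  [0,0,-0.6,0,0,0,0.4],
  [0,0,-0.7,0,0,0,0.4],
])

```text
clock: 46.35
ee_pos: [0.5658, -0.3587, 0.1351]
eef_rot: [[0.995, -0.105, -0.001], [-0.105, -0.995, 0.0], [-0.001, -0.0, -1.0]]
wrist_force: [-0.3, -0.8, -0.2]
opening: 0.0342
grasp_force: 0.0
```

Call:
send_rows([
  [-0.3,0.5,-0.7,0,0,0,0.4],
  [-0.3,0.6,-0.7,0,0,0,0.4],
  [0,0,-0.7,0,0,0,0.4],
  [0,0,0,0,0,0,0.4],
  [0,0,0,0,0,0,0.4],
])

```text
clock: 46.98
ee_pos: [0.5232, -0.4204, 0.2598]
eef_rot: [[0.995, -0.104, -0.0], [-0.104, -0.995, 0.0], [-0.0, -0.0, -1.0]]
wrist_force: [0.2, 0.5, -0.0]
opening: 0.034
grasp_force: 0.0
```

```bash
python3 -c "
from h import *
go(.5253,-.4252,.2618)
c=shot('wrist'); cv2.imwrite('pics/t11.png',top(c,(.4,.66,-.53,-.32),2000,.05))"
```

```text
t 46.98 pos [ 0.5232 -0.4204  0.2598] ang -6.0 open 0.034 gf 0.0 delta [ 0.044  0.076 -0.034]
```

View pics/t11.png

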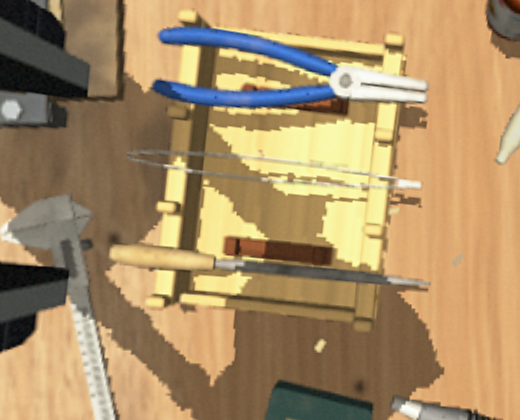

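All three tools are back within about 1–2 mm: the pliers' joint is at (344,80) against (345,79) before, and the file and tweezers ends match the first view. Handing in.

```bash
python3 -c "
from workcell import env
print(env.finish_job())"
```

```text
the job is handed in; nothing more can be done
None
```

The job is handed in at about 47 s of the 136 s: the tongs lie centred in both notches of the rest, and the file, pliers and tweezers are back across the rack within about 2 mm of where they lay in the camera views; the hand-in call returned no verdict.

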